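Click the shaker's lid shut and take it out of the slanted spice block

TASK

I want the steel shaker with the flip lid from the slanted wooden spice block, but its lid has been left ajar: while the shaker still sits in its well, press the lid down until it snaps fully shut. Then draw the shaker out of the well, turn it upright and finish holding it there, gripped and still, with its foot at least 15 cm above the worktop and touching nothing but the gripper, ready for me to take. Leave the other jars in the block and the things around it where they are.

Things in the scene. Friction and masses are not known exactly. Their poses are not given: they have to be found in the camera images.
- spice_block: Fixed wooden block, 310 mm long (y), 140 mm deep, 120 mm high: a base board bearing a tilted block with three round wells, 51 mm wide, 60 mm deep, at y = -98, 0, 98 mm. The wells lean 0.70 rad from vertical to the front (-x): out of a well points (-0.644, 0, 0.765) in the block's frame. Origin: middle of the base's underside; z up, x to the back. Yaw within 0.22 rad.
- well_mid (a point): Centre of the middle well's mouth, at (-25, 0, 93) mm in the spice block's frame; the other mouths lie 98 mm to either side along the block's y.
- flip_shaker: The shaker to fetch: plain steel can, 46 mm wide, with a black collar and a flat black hinged flip lid, ajar. 120 mm tall, 129 with the lid shut; 0.13 to 0.27 kg. Loose, in any of the three wells, 60 mm deep, 60 mm standing out, leaning like the well (within 0.1 rad). Origin: centre of its underside; z along its axis to the lid; x towards the hinge (uphill, away from the robot).
- shaker_middle (a point): Point on the shaker's axis 95 mm above its underside (35 mm outside the well mouth at the start): a good height to grip the can, 46 mm across, 98 mm from its neighbours' axes.
- shaker_lid (a joint): Angle of the flip lid: 0 = fully shut, about 0.35 rad = ajar, as at the start (stop at 0.5). The hinge is on the uphill side of the top. A weak spring lifts the lid back to 0.35 if let go early; from about 0.17 rad on its nose meets a sprung catch on the collar's front, and past about 0.08 rad it snaps to 0 and stays. Pushing it past takes about 8 N at lid_press.
- lid_press (a point): Point on the lid's upper face near its lip, 38 mm from the hinge: the place to press. It moves about 13 mm towards the shaker's foot as the lid closes; with the lid shut it lies 129 mm above the underside and 15 mm off the shaker's axis, on the side away from the hinge (downhill).
- plain_shaker: Bystander: steel shaker of the same can, 46 mm wide, with a fixed black domed cap, 135 mm tall, loose in another well. Origin: centre of its underside. Stays where it is.
- spice_jar: Bystander: glass spice jar with a red screw cap, 45 mm wide, 106 mm tall, loose in the remaining well. Origin: centre of its underside. Stays where it is.
- lemon: Bystander: lemon on the worktop, 73x52x52 mm. Origin: underside.
- mandarin: Bystander: mandarin on the worktop, 54 mm. Origin: underside.
- garlic: Bystander: garlic bulb on the worktop, 50 mm. Origin: underside.
- tin_small: Fixed obstacle: small food tin behind the block, 58 mm wide, 72 mm tall. Origin: underside.
- mug_grey: Fixed obstacle: grey mug upside down beside the kettle, 79x112x102 mm. Origin: underside.

How it is judged:
By the outcome, as a careful person would: the job done as asked, in the order asked, and still so for the second after the job is handed in, while the arm keeps its last pose, push and grip.
It also fails if it takes over 40 s, if anything falls off the work surface, if the arm or the gripper's body presses on something with over 40 N, if the wrist force passes 120 N, or if a joint passes its speed limit or range.

ROBOT

A 7-joint arm with a two-finger parallel gripper is mounted at the origin on a cart in front of the work surface, level with it; the furniture and walls round the work are solid. World frame = base frame: x ahead of the robot, y to its left, z up, the work surface at z = 0. Lengths are in m, angles in rad, forces in N, time in s.
With the tool pointing down it reaches from about 0.425 to 0.825 m from the base axis. Payload 3.6 kg.
Tool frame: the origin (TCP) lies midway between the tips of the shut fingers; the grasp point (between the pads) lies 19 mm behind it; z points along the fingers, y is the line along which they close (so a half turn about z gives the same grasp; the last joint's range is limited). The gripper opens to 85 mm and grips with 20 to 120 N. Pads are 22 mm wide; open, the fingers measure 114 mm over their backs; the gripper's body (76 mm by 85 mm) begins 54 mm behind the grasp point. The pads swing forward as they close: fully open they stand 13 mm farther back than shut.
Start: joints at [1.264, 0.615, -0.013, 1.423, 0.008, 1.103, -0.04], TCP at [0.18, -0.625, 0.231] pointing down, gripper open.
Joint ranges: [-3.12, 3.12], [-0.3, 2.06], [-1.34, 1.32], [0.26, 2.42], [-1.36, 4.5], [0.01, 1.98], [-2.84, 2.84]. Speed limits (rad/s): [2.79, 2.79, 3.14, 3.14, 3.14, 3.14, 3.14].

INTERFACE

Orientations are given as a unit quaternion [w, x, y, z].
In Python, from cell import robot, camrig, sensors gives the robot as it stands (robot), with the cameras (camrig) and the readings (sensors).
- The arm moves only by the shell command python3 steer.py [FORCE], which reads ROWS from standard input. ROWS is one flat JSON list of numbers that holds 1 to 8 rows one after another, with no inner brackets; each row has 7 numbers: a rotation vector rx, ry, rz in rad, then dx, dy, dz in m, then the finger opening in m; each row is the pose to reach, as a shift and turn from the pose commanded when the command began, along the tool's axes at that moment; what a row does not reach only later rows make up. A row lasts 1/8 s, in which the tool goes at most 0.0625 m and 0.188 rad, less where a joint would pass 70% of its speed; a pose out of reach is approached as far as the arm can. The fingers move at their own pace and stop on an object; FORCE is the grip in N (left out, the last holds). Time passes only in rows, so rows that do not move let the fingers close. It prints the time, the measured TCP pose, the force, the opening and the grip force at its end. Input that does not fit is refused with a message, and nothing moves.
- sensors.read_state(): the state, without advancing time (a new reading comes with each control period).
- camrig.get_image(name): name is "side" or "top"; returns the picture (400x640x3 uint8, red, green, blue); there is no depth.
- camrig.calibration(name): a dict with "mtx" (3x3 intrinsics, pixels), "origin" and "orientation" of the camera in the world. Camera axes: x right, y up, looking along -z (the intrinsics and any distortion apply to the point x, -y, -z); pixel columns grow to the right and rows downward; lengths in m; the calibration is good to about 2 mm. A picture is of the moment at which its call begins. calibration takes no time and is no camera call.
- robot.hand_in(): hands the job in; it is judged then, once.
The state is a dict: "clock": time; "qpos": joint angles; "qd": joint speeds; "joint_torque": joint torques, N m; "eef_pos": TCP position; "orientation": TCP orientation; "wrist_force": force on the tool from outside, world axes, zero at the start; "wrist_torque": the same for the moment, N m; "gripper_width": finger opening in m; "finger_force": force on a finger pad.
Only numpy, scipy, OpenCV 4.12 (cv2) and the standard library are available. Lean on these libraries where they do the work, as an engineer would, in place of code of your own. Each camera call takes 0.05 s, during which the arm holds its last target. There are 200 camera calls.

## Working session

There is one attempt and no reset: what is moved stays moved. The work goes in short steps, Python scripts to look and compute and a shell command to move; the robot and the scene stay as the last step left them, time stands still between calls to the robot, and variables do not carry over. Pictures are saved under pics/ and viewed, at most 10 in all, crops included, and the job is handed in when it is done.

```bash
ls; mkdir -p pics
python3 - <<'E'
from cell import robot, camrig, sensors
import cv2
s=sensors.read_state(); print({k:s[k] for k in ('clock','eef_pos','orientation','gripper_width','wrist_force')})
for n in("side","top"):
    cv2.imwrite(f'pics/{n}0.png',camrig.get_image(n)[:,:,::-1])
    print(n,camrig.calibration(n))
E
```

```text
cell.py
pics
steer.py
{'clock': 0.0, 'eef_pos': array([ 0.17931546, -0.6239916 ,  0.23014807]), 'orientation': array([-1.25908794e-03,  9.90225155e-01,  1.39472294e-01, -1.93230125e-04]), 'gripper_width': 0.08564894574762516, 'wrist_force': array([ 0.04633116,  0.48169166, -0.13331063])}
side {'mtx': array([[417.72526078,   0.        , 318.26148479],
       [  0.        , 417.72526078, 197.15187503],
       [  0.        ,   0.        ,   1.        ]]), 'origin': array([0.14830637, 0.99757614, 0.78322655]), 'orientation': array([-0.20637006, -0.10328881,  0.43338077,  0.8711624 ])}
top {'mtx': array([[433.3022166 ,   0.        , 314.73681226],
       [  0.        , 433.3022166 , 197.07724865],
       [  0.        ,   0.        ,   1.        ]]), 'origin': array([0.43247161, 0.20830164, 1.10011966]), 'orientation': array([-0.7011737 , -0.04416994,  0.05444228,  0.70953541])}
```

View pics/side0.png

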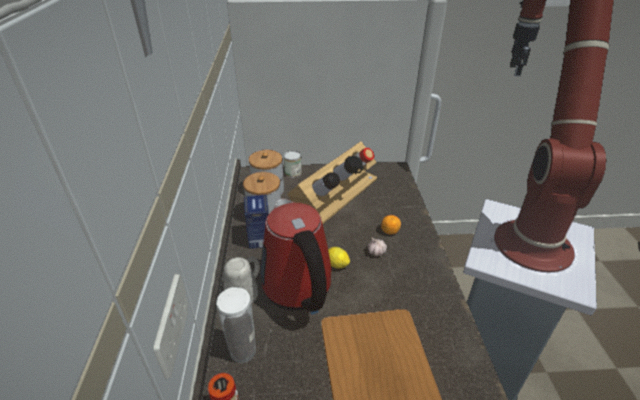

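View pics/top0.png

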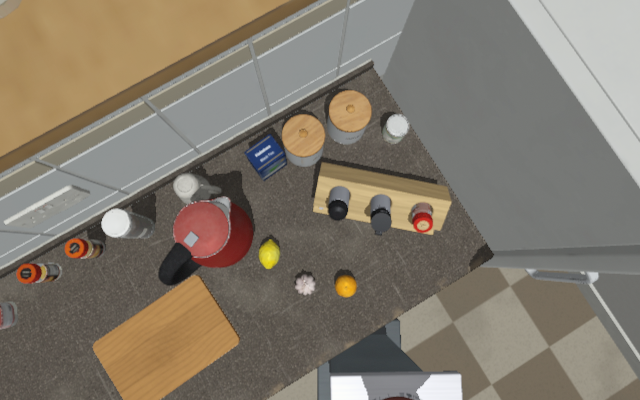

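The side view shows the block at about (340,180) with three jars. In the top view they are at (338,210), (380,220) and (423,222). The middle one looks like the flip lid, so I'm enlarging both.

```bash
cat > h.py <<'E'
import numpy as np, cv2
from scipy.spatial.transform import Rotation as R
from scipy.optimize import least_squares
from cell import robot, camrig, sensors
def q(o): return R.from_quat(np.r_[o[1:],o[0]])
C={n:camrig.calibration(n) for n in("side","top")}
def proj(n,p):
    c=C[n]; v=q(c['orientation']).inv().apply(np.atleast_2d(p)-c['origin'])
    v=v*[1,-1,-1]; u=v@c['mtx'].T; return u[:,:2]/u[:,2:]
def ray(n,uv):
    c=C[n]; d=np.linalg.inv(c['mtx'])@[uv[0],uv[1],1]; return c['origin'],q(c['orientation']).apply(d*[1,-1,-1])
def tri(a,b):
    return least_squares(lambda p:np.r_[proj('side',p)[0]-a,proj('top',p)[0]-b],[.5,-.2,.1]).x
def onz(n,uv,z):
    o,d=ray(n,uv); return o+d*(z-o[2])/d[2]
E
python3 - <<'E'
import cv2
a=cv2.imread('pics/side0.png')[130:230,285:405]; b=cv2.imread('pics/top0.png')[150:250,300:460]
cv2.imwrite('pics/sidec.png',cv2.resize(a,None,fx=6,fy=6,interpolation=cv2.INTER_CUBIC))
cv2.imwrite('pics/topc.png',cv2.resize(b,None,fx=5,fy=5,interpolation=cv2.INTER_CUBIC))
E
```

```text
(no output)
```

View pics/sidec.png

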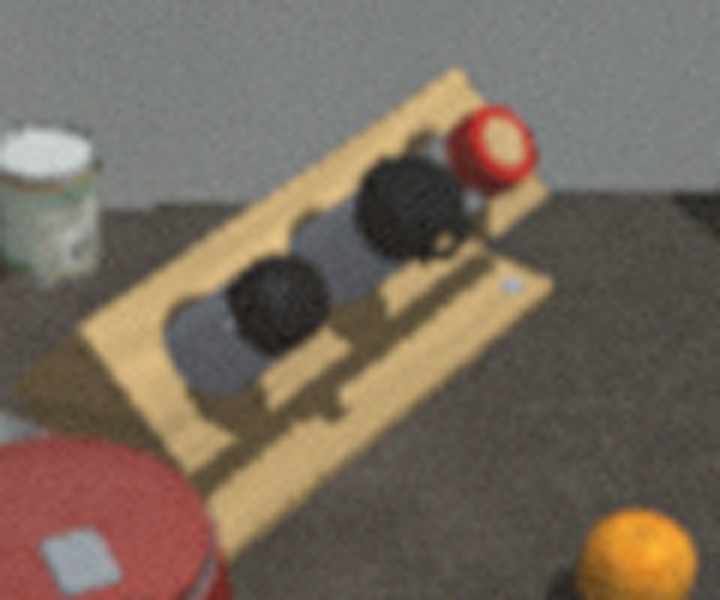

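View pics/topc.png

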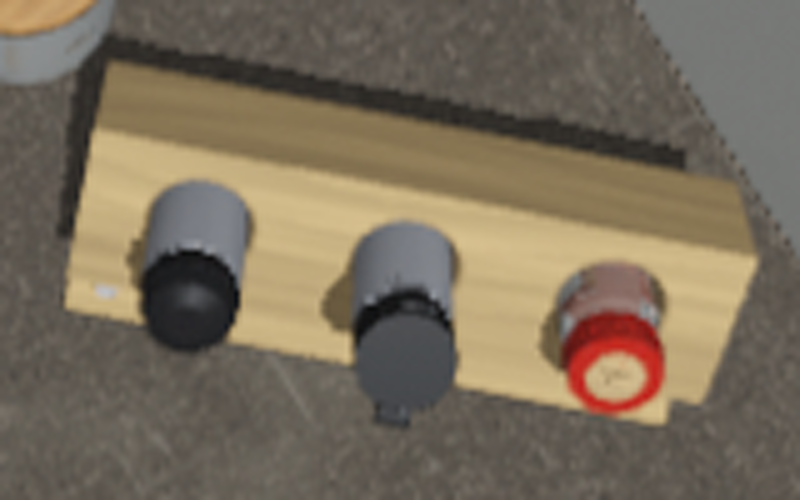

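The middle jar is the flip shaker: flat dark lid with the nose tab at crop (392,412) and hinge uphill at (405,300). Next I triangulate the block corners and caps.

Run:
```python
from h import *
S=lambda u,v:np.array([285+(u+.5)/6-.5,130+(v+.5)/6-.5])
T=lambda u,v:np.array([300+(u+.5)/5-.5,150+(v+.5)/5-.5])
pts={'ridge+y':((80,328),(97,128)),'ridge-y':((458,68),(757,258)),'front-y':((552,288),(668,422)),'redcap':((503,140),(622,377)),'dometop':((292,300),(189,313)),
'lid nose':((440,250),(392,420)),'lid c':((415,205),(406,362))}
P={}
for k,(a,b) in pts.items():
    p=P[k]=tri(S(*a),T(*b)); print(k,p.round(4), (np.r_[proj('side',p)[0]-S(*a),proj('top',p)[0]-T(*b)]).round(1))
d=P['ridge+y']-P['ridge-y']; yaw=np.arctan2(-d[0],d[1]); print('len',np.linalg.norm(d),'yaw',yaw)
# fit block x,y,yaw
out=np.array([-.644,0,.765]); m=np.array([-.025,0,.093])
def B(x): return R.from_euler('z',x[2])
def res(x):
    f=lambda p:B(x).apply(p)+[x[0],x[1],0]
    r=[]
    for k,p in (('redcap',m+[0,-.098,0]+out*.046),('dometop',m+[0,.098,0]+out*.075)):
        a,b=pts[k]; r+=[proj('side',f(p))[0]-S(*a),proj('top',f(p))[0]-T(*b)]
    return np.concatenate(r)
mid=(P['redcap']+P['dometop'])/2
s=least_squares(res,[mid[0]+.07,mid[1],yaw]); print(s.x,s.fun.round(1))
f=lambda p:B(s.x).apply(p)+[s.x[0],s.x[1],0]
print('mouth',f(m),'out',B(s.x).apply(out),'ybl',B(s.x).apply([0,1,0]))
for k in P: print(k,(B(s.x).inv().apply(P[k]-[s.x[0],s.x[1],0])).round(4))
```

```text
ridge+y [0.6215 0.1826 0.1168] [ 0.  0. -0. -0.]
ridge-y [ 0.5575 -0.1203  0.1162] [-0.1 -0.   0.   0.1]
front-y [ 0.4889 -0.1083  0.0016] [ 0.1  0.  -0.  -0.1]
redcap [ 0.5041 -0.0536  0.1215] [ 0.6  0.  -0.1 -0.4]
dometop [0.5331 0.143  0.1354] [-0.1 -0.   0.   0. ]
lid nose [0.4892 0.0528 0.1214] [ 2.5  0.2 -0.7 -1.8]
lid c [0.5109 0.0472 0.1378] [ 0.6  0.1 -0.2 -0.5]
len 0.30956475274711126 yaw -0.20814314722624208
[ 0.57903048  0.03370081 -0.23371137] [ 0.5 -1.1 -1.4 -0.2  0.5 -3.8 -0.9  0.6]
mouth [0.55471014 0.03949055 0.093     ] out [-0.62649195  0.14914369  0.765     ] ybl [0.23158958 0.97281358 0.        ]
ridge+y [0.0068 0.1547 0.1168]
ridge-y [ 0.0147 -0.1548  0.1162]
front-y [-0.0548 -0.159   0.0016]
redcap [-0.0527 -0.1023  0.1215]
dometop [-0.07    0.0957  0.1354]
lid nose [-0.0918 -0.0023  0.1214]
lid c [-0.0694 -0.0026  0.1378]
```

Run:
```python
from h import *
for a,b in (((410,160),(493,255)),((424,158),(532,275)),((424,158),(600,285))):
    p=tri(a,b); print(p.round(3),(np.r_[proj('side',p)[0]-a,proj('top',p)[0]-b]).round(1))
print(onz('top',(493,255),0),onz('side',(410,162),0))
yaw=-.21; O=np.array([.584,.0323,0]); B=R.from_euler('z',yaw)
t=np.linspace(0,2*np.pi,60)
ims={n:cv2.imread(f'pics/{n}0.png') for n in C}
org={'side':(300,140,105,75),'top':(350,170,75,75)}
rows=[]
for dt in (0,.08):
    tt=.70+dt; ax=np.array([-np.sin(tt),0,np.cos(tt)]); up=np.array([np.cos(tt),0,np.sin(tt)])
    base=np.array([-.025,0,.093])-.06*np.array([-.644,0,.765])+up*(0.0025 if dt else -.0025)
    def W(x,y,z): return B.apply(base+np.outer(x,up)+np.outer(y,[0,1,0])+np.outer(z,ax))+O
    c,s=np.cos(t),np.sin(t); o=np.ones(60); r=.023
    L=.35; lx=r-(r-r*c)*np.cos(L); lz=.129+(r-r*c)*np.sin(L)
    cir=[(r*c,r*s,.06*o),(r*c,r*s,.113*o),(lx,r*s,lz)]
    tile=[]
    for n in C:
        x0,y0,w,h=org[n]; k=400//h
        im=cv2.resize(ims[n][y0:y0+h,x0:x0+w],(w*k,h*k),interpolation=cv2.INTER_CUBIC)
        for cc,col in zip(cir,((0,255,0),(0,255,255),(255,0,255))):
            uv=((proj(n,W(*cc))-[x0,y0]+.5)*k-.5)
            cv2.polylines(im,[uv.round().astype(int)],True,col,1)
        tile.append(cv2.resize(im,None,fx=.8,fy=.8,interpolation=cv2.INTER_AREA))
    rows.append(np.hstack([x[:300] for x in tile]))
o=np.vstack(rows);print(o.shape)
cv2.imwrite('pics/ov1.png',o)
```

```text
[ 0.43  -0.258  0.003] [-2.5  0.   0.6  1.7]
[ 0.386 -0.372 -0.04 ] [ 2.7 -0.1 -0.5 -1.8]
[ 0.373 -0.636 -0.178] [ 16.4  -0.9  -3.1 -10.4]
[ 0.4339953  -0.25800708  0.        ] [ 0.41906151 -0.25360184  0.        ]
(600, 720, 3)
```

View pics/ov1.png

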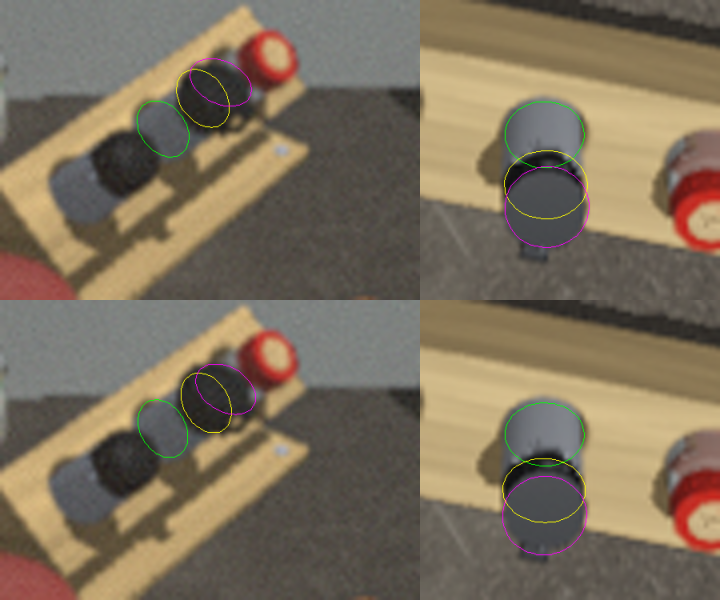

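The overlay's lower hypothesis (tilt about 0.76, leaning forward in the well) matches. The lid is at ov1 (546,508) in the top view and about (220,400) in the side view. Next I work out the shifts.

```bash
cat >> h.py <<'E'
yaw=-.21; tt=.76
Bz=R.from_euler('z',yaw); O=np.array([.584,.0323,0])
AX=np.array([-np.sin(tt),0,np.cos(tt)]); UP=np.array([np.cos(tt),0,np.sin(tt)])
BASE=np.array([-.025,0,.093])-.06*np.array([-.644,0,.765])+UP*.0015
def W(x,y,z): return Bz.apply(BASE+x*UP+y*np.array([0,1,0])+z*AX)+O
# tool orientation in shaker pose: x uphill, y=-block y, z=-axis
RT=Bz*R.from_matrix(np.c_[UP,[0,-1,0],-AX])
RD=Bz*R.from_matrix(np.c_[[1,0,0],[0,-1,0],[0,0,-1]])
def rel(p,Rt,p0=None,R0=None):
    s=sensors.read_state()
    p0=s['eef_pos'] if p0 is None else p0; R0=q(s['orientation']) if R0 is None else R0
    return np.r_[(R0.inv()*Rt).as_rotvec(),R0.inv().apply(np.array(p)-p0)].round(3)
E
python3 - <<'E'
from h import *
s=sensors.read_state(); R0=q(s['orientation']); print(R0.as_matrix().round(3))
print('prepress',W(-.015,0,.185),'press',W(-.015,0,.129),'grasp tcp',W(0,0,.076))
print(rel([.25,-.36,.33],RD)); print(rel([.33,-.14,.36],RD));print(rel(W(-.015,0,.22),RT)); print(W(-.015,0,.22))
E
```

```text
[[ 0.961  0.276 -0.001]
 [ 0.276 -0.961  0.002]
 [-0.    -0.002 -1.   ]]
prepress [0.46311953 0.05806476 0.17189422] press [0.50085157 0.05002246 0.13130341] grasp tcp [0.54719594 0.04014451 0.10322092]
[-0.002  0.001  0.49   0.141 -0.234 -0.099]
[-0.002  0.001  0.49   0.279 -0.424 -0.129]
[-0.188  0.745  0.465  0.44  -0.588  0.034]
[0.43953701 0.0630912  0.19726348]
```

```bash
echo '[0, 0, 0.1, 0.03, -0.047, -0.02, 0, 0, 0, 0.2, 0.06, -0.094, -0.04, 0, 0, 0, 0.3, 0.085, -0.14, -0.06, 0, 0, 0, 0.4, 0.11, -0.187, -0.08, 0, 0, 0, 0.49, 0.14, -0.234, -0.1, 0, 0, 0, 0.49, 0.18, -0.28, -0.11, 0, 0, 0, 0.49, 0.21, -0.33, -0.12, 0, 0, 0, 0.49, 0.25, -0.38, -0.13, 0]' | python3 steer.py 20; python3 -c "
from h import *
s=sensors.read_state();print(s['qpos'].round(2),s['wrist_force'].round(1))
print(rel(W(-.015,0,.20),RT))"
```

```text
clock: 1.1
eef_pos: [0.3138, -0.1907, 0.3612]
orientation: [0.0, 0.994, -0.105, 0.0]
wrist_force: [1.6, -0.6, -0.1]
gripper_width: -0.0003
finger_force: 0.0
[ 0.59  0.04 -0.11  1.91  0.    1.19 -1.3 ] [ 1.6 -0.6 -0.1]
[ 0.001  0.76  -0.001  0.084 -0.275  0.178]
```

```bash
echo '[0, 0.15, 0, 0.02, -0.055, 0.02, 0, 0, 0.3, 0, 0.03, -0.11, 0.04, 0, 0, 0.45, 0, 0.04, -0.165, 0.06, 0, 0, 0.6, 0, 0.05, -0.22, 0.08, 0, 0, 0.76, 0, 0.06, -0.275, 0.1, 0, 0, 0.76, 0, 0.075, -0.275, 0.14, 0, 0, 0.76, 0, 0.084, -0.275, 0.178, 0, 0, 0.76, 0, 0.084, -0.275, 0.178, 0]' | python3 steer.py
python3 - <<'E'
from h import *
s=sensors.read_state();print(s['qpos'].round(2),s['wrist_force'].round(1))
print(rel(W(-.015,0,.129),RT))
x=[]
for n,(x0,y0,w,h,k) in {'side':(300,120,100,75,4),'top':(340,160,100,75,4)}.items():
    im=camrig.get_image(n)[:,:,::-1]; cv2.imwrite(f'pics/{n}1.png',im)
    im=cv2.resize(im[y0:y0+h,x0:x0+w],None,fx=k,fy=k,interpolation=cv2.INTER_CUBIC)
    for p in (s['eef_pos'],W(-.015,0,.129),W(0,0,.06)): cv2.circle(im,tuple(((proj(n,p)[0]-[x0,y0]+.5)*k).astype(int)),2,(0,255,0),-1)
    x.append(im)
cv2.imwrite('pics/c1.png',np.hstack(x))
E
```

```text
clock: 2.1
eef_pos: [0.4321, 0.0053, 0.3145]
orientation: [0.028, 0.922, -0.093, 0.376]
wrist_force: [5.3, 28.9, 3.1]
gripper_width: 0.0
finger_force: 0.0
[ 1.32 -0.18 -1.35  2.42  0.98  0.01 -2.84] [ 5.3 28.9  3.1]
[-0.024 -0.013 -0.    -0.087 -0.054  0.173]
```

View pics/c1.png

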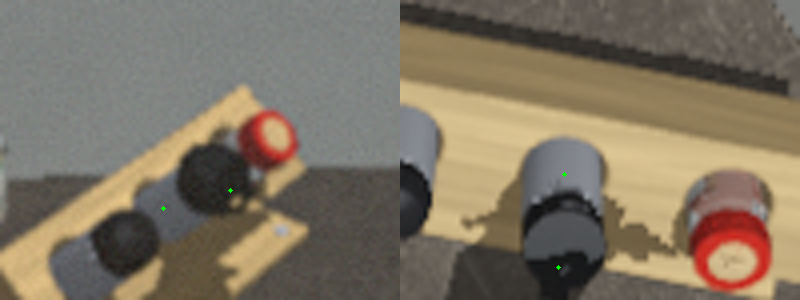

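The crop shows the shaker undisturbed, and the press point falls on the lid at c1 (558,268) in the top view. But the arm has wound itself onto joint limits, so I check the whole view and identify the kinematics before moving.

Run:
```python
from h import *
im=np.hstack([cv2.imread('pics/side1.png')[0:400,230:640],cv2.imread('pics/top1.png')[:,250:640]]); cv2.imwrite('pics/full1.png',im)
s=sensors.read_state(); print(s['qpos'].round(3),s['qd'].round(2),s['wrist_force'].round(1),s['wrist_torque'].round(2),s['joint_torque'].round(1))
import itertools
data=[(np.array([1.264,.615,-.013,1.423,.008,1.103,-.04]),np.array([.18,-.625,.231]),R.from_quat([.990,.139,0,-.001])),
(np.array([.59,.04,-.11,1.91,0,1.19,-1.3]),np.array([.3138,-.1907,.3612]),R.from_quat([.994,-.105,0,0])),
(s['qpos'],s['eef_pos'],q(s['orientation']))]
best=None
for sg in itertools.product((1,-1),repeat=4):
    def fk(Q,L):
        r=R.from_euler('z',sg[0]*Q[0]);p=np.array([0,0,L[0]])
        r=r*R.from_euler('y',Q[1]);p=p+r.apply([L[4],0,L[1]])
        r=r*R.from_euler('z',sg[1]*Q[2])*R.from_euler('y',Q[3]);p=p+r.apply([L[5],0,L[2]])
        r=r*R.from_euler('z',sg[2]*Q[4])*R.from_euler('y',Q[5]);p=p+r.apply([L[6],0,L[3]])
        return p,r*R.from_euler('z',sg[3]*Q[6]+L[7])
    f=lambda L:np.concatenate([np.r_[fk(a,L)[0]-p,.3*(fk(a,L)[1].inv()*o).as_rotvec()] for a,p,o in data])
    for y0 in (0,np.pi/2,np.pi,-np.pi/2):
        S=least_squares(f,[.34,.55,.37,.39,0,0,0,y0])
        if best is None or S.cost<best[0]: best=(S.cost,sg,S.x.round(3),S.fun.round(3))
print(best)
```

```text
[ 1.317 -0.181 -1.342  2.421  0.977  0.016 -2.841] [-0.09  0.03 -0.03  0.   -0.05 -0.05 -0.02] [-0.4  0.2 -0.9] [0.15 0.72 0.05] [  1.2   1.8   2.7 -15.3   0.2  -0.5   0.1]
(np.float64(0.00046323047116942674), (-1, -1, -1, -1), array([ 0.087,  0.537,  0.289,  0.246,  0.04 , -0.108,  0.002,  1.572]), array([ 0.019,  0.009, -0.008,  0.001, -0.   ,  0.   ,  0.01 ,  0.016,
        0.009, -0.001, -0.001,  0.   ,  0.   ,  0.001, -0.001, -0.   ,
        0.   , -0.   ]))
```

View pics/full1.png

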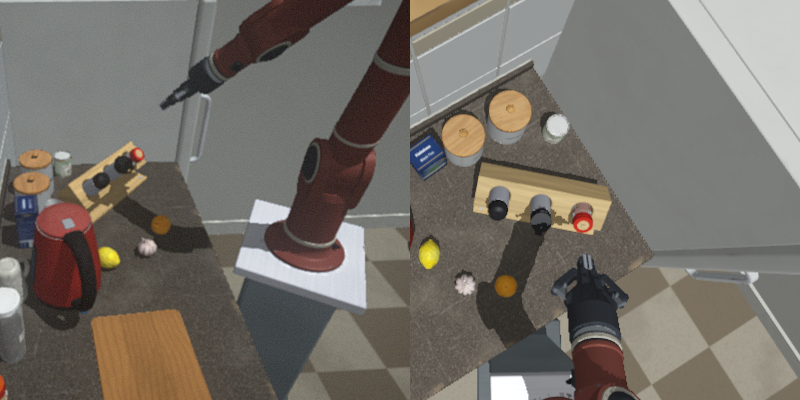

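No contact: the gripper hangs at full1 (585,275), clear of everything, and the 29 N was transient. I go back to tool-down to untangle, logging states for a kinematic fit.

```bash
cat > log.py <<'E'
from h import *
import json,sys
s=sensors.read_state()
open('log.txt','a').write(json.dumps([list(s[k]) for k in('qpos','eef_pos','orientation')])+'\n')
print('q',s['qpos'].round(2),'f',s['wrist_force'].round(1),'tau',s['wrist_torque'].round(1))
E
python3 log.py; python3 -c "
from h import *
print(rel([.44,-.05,.33],RD))"
```

```text
q [ 1.32 -0.18 -1.34  2.42  0.98  0.02 -2.84] f [-0.4  0.2 -0.9] tau [0.1 0.7 0.1]
[-0.021 -0.773  0.003  0.025  0.05   0.001]
```

```bash
echo '[0, -0.15, 0, 0, 0.02, 0, 0, 0, -0.3, 0, 0, 0.03, 0, 0, -0.01, -0.45, 0, 0.01, 0.04, 0, 0, -0.02, -0.6, 0, 0.02, 0.05, 0, 0, -0.02, -0.77, 0, 0.025, 0.05, 0, 0, -0.02, -0.77, 0, 0.025, 0.05, 0, 0]' | python3 steer.py; python3 log.py; python3 -c "
from h import *
print(rel([.52,0.0,.30],RD))"
```

```text
clock: 2.95
eef_pos: [0.4413, -0.0433, 0.3311]
orientation: [-0.003, 0.995, -0.097, -0.001]
wrist_force: [1.0, -0.6, -0.8]
gripper_width: 0.0004
finger_force: 0.0
q [ 0.67  0.27 -0.8   1.8   0.2   1.16 -1.95] f [ 1.  -0.6 -0.8] tau [ 0.  -0.1 -0. ]
[-0.006  0.003  0.016  0.069 -0.058  0.031]
```

```bash
echo '[0, 0, 0, 0.04, -0.04, 0, 0, 0, 0, 0, 0.07, -0.058, 0.03, 0, 0, 0, 0, 0.07, -0.058, 0.03, 0]' | python3 steer.py; python3 log.py; echo '[0, 0.15, 0, 0, -0.02, 0, 0, 0, 0.3, 0, 0, -0.05, 0, 0, 0, 0.3, 0, 0, -0.05, 0, 0]' | python3 steer.py ; python3 log.py
python3 - <<'E'
from h import *
import json
D=[json.loads(l) for l in open('log.txt')]
D=[(np.array(a),np.array(b),q(np.array(c))) for a,b,c in D]
D+=[(np.array([1.264,.615,-.013,1.423,.008,1.103,-.04]),np.array([.18,-.625,.231]),None),(np.array([.59,.04,-.11,1.91,0,1.19,-1.3]),np.array([.3138,-.1907,.3612]),None)]
def fk(Q,L):
    r=R.from_euler('z',-Q[0]);p=np.array([0,0,L[0]])
    for i,k in ((1,1),(3,4),(5,7)):
        r=r*R.from_euler('y',Q[i]);p=p+r.apply(L[k:k+3]) 
        r=r*R.from_euler('z',-Q[i+1]) if i<6 else r
    return p
f=lambda L:np.concatenate([fk(a,L)-b for a,b,_ in D]+[.02*(L-L0)*w])
for L0 in ([.33,0,0,.5,0,0,.4,0,0,.3],):
    L0=np.array(L0); w=np.array([.1,1,1,.1,1,1,.1,1,1,.1])
    S=least_squares(f,L0); print(S.x.round(3),S.fun.round(4).tolist())
E
```

```text
clock: 3.32
eef_pos: [0.5205, 0.001, 0.2974]
orientation: [-0.003, 0.995, -0.096, -0.002]
wrist_force: [0.4, 0.4, -0.2]
gripper_width: 0.0002
finger_force: 0.0
q [ 0.48  0.44 -0.77  1.67  0.32  1.16 -2.14] f [ 0.4  0.4 -0.2] tau [-0.  0. -0.]
clock: 3.7
eef_pos: [0.5268, 0.0513, 0.3017]
orientation: [0.013, 0.984, -0.093, 0.15]
wrist_force: [1.6, -0.8, -0.4]
gripper_width: 0.0003
finger_force: 0.0
q [ 0.37  0.3  -0.74  1.88  0.48  0.82 -2.38] f [ 1.6 -0.8 -0.4] tau [ 0.   0.3 -0. ]
[ 0.257 -0.001 -0.012  0.551  0.003 -0.008  0.374  0.001 -0.002  0.306] [0.0, -0.0, 0.0, -0.0001, -0.0001, -0.0002, 0.0001, 0.0001, 0.0001, -0.0001, -0.0002, 0.0, -0.0008, -0.0002, 0.0, 0.0006, 0.0008, -0.0, -0.0001, -0.0, -0.0002, 0.0001, 0.0001, -0.0002, -0.0001, 0.0, -0.0, 0.0]
```

```bash
cat > kin.py <<'E'
from h import *
L=np.array([.257,-.001,-.012,.551,.003,-.008,.374,.001,-.002,.306])
lo=np.array([-3.12,-.3,-1.34,.26,-1.36,.01,-2.84]);hi=np.array([3.12,2.06,1.32,2.42,4.5,1.98,2.84])
def fk(Q):
    r=R.from_euler('z',-Q[0]);p=np.array([0,0,L[0]])
    for i,k in ((1,1),(3,4),(5,7)):
        r=r*R.from_euler('y',Q[i]);p=p+r.apply(L[k:k+3]); r=r*R.from_euler('z',-Q[i+1])
    return p,r*R.from_euler('z',np.pi/2)
def ik(p,Rt,q0,n=0,wt=.002):
    mid=(lo+hi)/2; best=None; g=np.random.default_rng(0)
    for t in range(n+1):
        x0=q0 if t==0 else np.clip(q0+g.normal(0,.8,7),lo+.02,hi-.02)
        def f(Q):
            a,b=fk(Q); return np.r_[a-p,.3*(b.inv()*Rt).as_rotvec(),wt*(Q-q0)]
        S=least_squares(f,np.clip(x0,lo+.02,hi-.02),bounds=(lo+.01,hi-.01))
        e=np.linalg.norm(S.fun[:6])
        if best is None or S.cost<best[0]: best=(S.cost,S.x,np.linalg.norm(S.fun[:3]),np.linalg.norm(S.fun[3:6])/.3)
    return best[1:]
E
python3 - <<'E'
from kin import *
q0=sensors.read_state()['qpos']
flip=R.from_euler('z',np.pi)
for nm,Rt in (('A',RT),('flip',RT*flip)):
  for k,P in (('prepress',W(-.015,0,.18)),('press',W(-.015,0,.129)),('pregrasp',W(0,0,.16)),('grasp',W(0,0,.076)),('out',W(0,0,.14))):
    x,e,o=ik(P,Rt,q0,12,.0005); print(nm,k,x.round(2),round(e,4),round(o,3))
E
```

```text
A prepress [-1.18  0.47  1.01  2.37 -1.35  0.02 -0.79] 0.0329 0.174
A press [-0.97  0.55  0.83  2.29 -1.35  0.02 -0.79] 0.0381 0.218
A pregrasp [-1.06  0.48  0.92  2.32 -1.35  0.02 -0.77] 0.0319 0.177
A grasp [-0.79  0.62  0.69  2.19 -1.35  0.02 -0.77] 0.0383 0.237
A out [-0.98  0.51  0.85  2.29 -1.35  0.02 -0.77] 0.0339 0.193
flip prepress [ 0.4   0.73 -1.33  2.41  1.7   1.24 -0.7 ] 0.0256 0.087
flip press [ 0.41  0.92 -1.33  2.41  1.86  1.39 -0.72] 0.0192 0.062
flip pregrasp [ 0.43  0.79 -1.33  2.41  1.79  1.27 -0.7 ] 0.0173 0.058
flip grasp [ 0.45  1.09 -1.33  2.41  2.04  1.5  -0.69] 0.0018 0.005
flip out [ 0.43  0.86 -1.33  2.41  1.85  1.33 -0.71] 0.0146 0.048
```

```bash
cat >> kin.py <<'E'
def Rtilt(t): # tool tilted forward by t from straight down
    return RD*R.from_euler('y',t)
E
python3 - <<'E'
from kin import *
print((RD.inv()*RT).as_rotvec())
q0=np.array([0,.4,-.3,1.8,.2,.9,-1.7])
ax=W(0,0,1)-W(0,0,0)
for t in (0,.2,.3,.4,.5):
    Rt=Rtilt(t); zt=Rt.apply([0,0,1])
    for k,P in (('press+',W(-.02,0,.17)),('press',W(-.02,0,.129)),('grasp',W(0,0,.095)+.019*zt),('out',W(0,0,.165)+.019*zt)):
        x,e,o=ik(P,Rt,q0,4,.0005); print(t,k,x.round(2),round(e,4),round(o,3))
    Rf=Rtilt(t-.76); P=np.array([.5,.0,.27])+.019*Rf.apply([0,0,1])
    x,e,o=ik(P,Rf,q0,4,.0005); print(t,'final',x.round(2),round(e,4),round(o,3))
E
```

```text
[ 0.0000000e+00  7.6000000e-01 -2.8434987e-17]
0 press+ [-0.05  0.45 -0.16  2.    0.11  0.7  -2.06] 0.0 0.0
0 press [-0.05  0.53 -0.14  1.96  0.11  0.66 -2.04] 0.0 0.0
0 grasp [-0.04  0.62 -0.12  1.89  0.12  0.64 -2.02] 0.0 0.0
0 out [-0.05  0.49 -0.15  1.97  0.11  0.7  -2.05] 0.0 0.0
0 final [ 0.14  0.75 -0.21  1.34 -0.05  1.8  -1.85] 0.0 0.0
0.2 press+ [-0.21  0.39 -0.02  2.15  0.22  0.43 -2.19] 0.0 0.0
0.2 press [-0.21  0.47  0.03  2.12  0.18  0.37 -2.13] 0.0 0.0
0.2 grasp [-0.18  0.57  0.03  2.04  0.15  0.35 -2.08] 0.0 0.0
0.2 out [-0.19  0.43 -0.01  2.11  0.2   0.43 -2.16] 0.0 0.0
0.2 final [ 0.13  0.64 -0.21  1.45 -0.02  1.6  -1.84] 0.0 0.0
0.3 press+ [-0.38  0.37  0.17  2.23  0.24  0.28 -2.23] 0.0 0.0
0.3 press [-0.37  0.46  0.2   2.2   0.14  0.21 -2.12] 0.0 0.0
0.3 grasp [-0.3   0.56  0.17  2.12  0.1   0.19 -2.05] 0.0 0.0
0.3 out [-0.34  0.41  0.16  2.19  0.21  0.28 -2.18] 0.0 0.0
0.3 final [ 0.13  0.59 -0.21  1.51 -0.01  1.5  -1.85] 0.0 0.0
0.4 press+ [-0.61  0.39  0.43  2.31  0.09  0.11 -2.1 ] 0.0 0.0
0.4 press [-0.51  0.47  0.36  2.28 -0.01  0.05 -1.99] 0.0 0.0
0.4 grasp [-0.41  0.57  0.29  2.2  -0.02  0.03 -1.95] 0.0 0.0
0.4 out [-0.53  0.42  0.38  2.26  0.08  0.11 -2.08] 0.0 0.0
0.4 final [ 0.13  0.54 -0.2   1.57  0.01  1.39 -1.85] 0.0 0.0
0.5 press+ [-0.77  0.41  0.62  2.36 -1.35  0.02 -0.68] 0.0041 0.022
0.5 press [-0.64  0.49  0.5   2.3  -1.35  0.02 -0.67] 0.0089 0.05
0.5 grasp [-0.51  0.57  0.4   2.2  -1.35  0.02 -0.65] 0.0098 0.06
0.5 out [-0.68  0.44  0.54  2.31 -1.35  0.02 -0.66] 0.0036 0.02
0.5 final [ 0.12  0.49 -0.2   1.63  0.02  1.28 -1.86] 0.0 0.0
```

Run:
```python
from kin import *
s=sensors.read_state(); q0=s['qpos']
print(np.linalg.norm(fk(q0)[0]-s['eef_pos']))
Rt=Rtilt(.2)
x,e,o=ik(W(-.021,0,.18),Rt,q0,0,.002); print(x.round(2),e,o)
x,e,o=ik(W(-.021,0,.135),Rt,x,0,.002); print(x.round(2),e,o)
x,e,o=ik(W(0,0,.095)+.019*Rt.apply([0,0,1]),Rt,x,0,.002); print(x.round(2),e,o)
print('now->pre',rel(W(-.021,0,.18),Rt),W(-.021,0,.18))
p=W(-.021,0,.18);print('pre->press',rel(W(-.021,0,.135),Rt,p,Rt))
```

```text
0.0013424355634707014
[ 0.21  0.42 -0.59  2.15  0.66  0.55 -2.66] 1.4324142152996158e-05 6.684182043972082e-05
[ 0.17  0.51 -0.52  2.12  0.74  0.51 -2.7 ] 3.348038443452572e-06 1.4994642742754469e-05
[ 0.16  0.61 -0.47  2.04  0.8   0.49 -2.69] 1.7440714837772238e-06 3.6809659112550604e-06
now->pre [-0.008 -0.101  0.02  -0.103  0.006  0.112] [0.46223499 0.05825329 0.16413651]
pre->press [0.    0.    0.    0.024 0.    0.038]
```

```bash
echo '[0, -0.05, 0.01, -0.055, 0, 0.015, 0, 0, -0.1, 0.02, -0.1, 0.006, 0.03, 0, 0, -0.1, 0.02, -0.103, 0.006, 0.075, 0, -0.008, -0.1, 0.02, -0.103, 0.006, 0.112, 0, -0.008, -0.1, 0.02, -0.103, 0.006, 0.112, 0]' | python3 steer.py; python3 log.py; python3 -c "
from kin import *
print(rel(W(-.021,0,.18),Rtilt(.2)), rel(W(-.021,0,.15),Rtilt(.2)),rel(W(-.021,0,.135),Rtilt(.2)))"
```

```text
clock: 4.32
eef_pos: [0.4644, 0.0532, 0.162]
orientation: [0.012, 0.989, -0.109, 0.098]
wrist_force: [-0.4, 1.0, 0.6]
gripper_width: -0.0003
finger_force: 0.0
q [ 0.23  0.43 -0.6   2.15  0.68  0.56 -2.67] f [-0.4  1.   0.6] tau [0.  0.2 0.1]
[ 0.004  0.003 -0.009 -0.003 -0.004 -0.003] [ 0.004  0.003 -0.009  0.013 -0.005  0.023] [ 0.004  0.003 -0.009  0.021 -0.005  0.035]
```

```bash
echo '[0, 0, -0.009, 0.005, -0.005, 0.01, 0, 0, 0, -0.009, 0.013, -0.005, 0.023, 0, 0, 0, -0.009, 0.013, -0.005, 0.023, 0]' | python3 steer.py; python3 log.py; python3 -c "
from kin import *
x=sensors.read_state()['eef_pos']; M=R.from_matrix(Bz.as_matrix()@np.c_[UP,[0,1,0],AX])
print('local',M.inv().apply(x-W(0,0,0)).round(4),'fl',M.inv().apply(sensors.read_state()['wrist_force']).round(1), rel(W(-.021,0,.135),Rtilt(.2)))"
```

```text
clock: 4.7
eef_pos: [0.4842, 0.0545, 0.1437]
orientation: [0.011, 0.989, -0.105, 0.1]
wrist_force: [-0.6, 0.0, -0.1]
gripper_width: 0.0001
finger_force: 0.0
q [ 0.19  0.48 -0.56  2.13  0.73  0.53 -2.71] f [-0.6  0.  -0.1] tau [ 0.1  0.2 -0. ]
local [-0.0189  0.0009  0.1498] fl [-0.5 -0.1  0.3] [ 0.002 -0.002 -0.001  0.006  0.001  0.014]
```

```bash
cat > st.py <<'E'
from kin import *
s=sensors.read_state(); x=s['eef_pos']; M=R.from_matrix(Bz.as_matrix()@np.c_[UP,[0,1,0],AX])
print('t',s['clock'],'local',M.inv().apply(x-W(0,0,0)).round(4),'fl',M.inv().apply(s['wrist_force']).round(1))
E
echo '[0, 0, 0, 0.003, 0, 0.007, 0, 0, 0, 0, 0.003, 0, 0.007, 0]' | python3 steer.py; python3 st.py; echo '[0, 0, 0, 0.003, 0, 0.007, 0, 0, 0, 0, 0.003, 0, 0.007, 0]' | python3 steer.py; python3 st.py
```

```text
clock: 4.95
eef_pos: [0.4876, 0.0538, 0.1374]
orientation: [0.011, 0.989, -0.105, 0.1]
wrist_force: [-0.1, 0.6, 0.1]
gripper_width: -0.0
finger_force: 0.0
t 4.95 local [-0.0207  0.001   0.1428] fl [-0.1  0.6  0.2]
clock: 5.2
eef_pos: [0.4918, 0.0531, 0.1312]
orientation: [0.011, 0.989, -0.104, 0.1]
wrist_force: [-1.0, -0.2, 0.3]
gripper_width: -0.0002
finger_force: 0.2
t 5.2 local [-0.0219  0.0012  0.1355] fl [-0.4 -0.4  0.8]
```

```bash
for i in 1 2; do echo '[0, 0, 0, 0.002, 0, 0.0035, 0, 0, 0, 0, 0.002, 0, 0.0035, 0]' | python3 steer.py >/dev/null; python3 st.py; done
```

```text
t 5.45 local [-0.0227  0.0016  0.1341] fl [ 4.7 -2.  21.7]
t 5.7 local [-0.0232  0.0018  0.133 ] fl [10.7 -3.  47.3]
```

```bash
echo '[0, 0, 0, -0.004, 0, -0.007, 0, 0, 0, 0, -0.03, 0, -0.045, 0, 0, 0, 0, -0.05, 0, -0.08, 0, 0, 0, 0, -0.05, 0, -0.08, 0]' | python3 steer.py; python3 st.py
python3 - <<'E'
from kin import *
x=[]
for n,(x0,y0,w,h,k) in {'side':(310,130,80,75,5),'top':(350,170,80,75,5)}.items():
    im=camrig.get_image(n)[:,:,::-1]; cv2.imwrite(f'pics/{n}2.png',im)
    x.append(cv2.resize(im[y0:y0+h,x0:x0+w],None,fx=k,fy=k,interpolation=cv2.INTER_CUBIC))
cv2.imwrite('pics/c2.png',np.hstack(x))
E
```

```text
clock: 6.2
eef_pos: [0.4336, 0.0663, 0.1955]
orientation: [0.011, 0.989, -0.104, 0.103]
wrist_force: [0.4, -0.4, -1.2]
gripper_width: -0.0003
finger_force: 0.0
t 6.2 local [-0.0209  0.0019  0.2232] fl [-0.5 -0.3 -1.2]
```

View pics/c2.png

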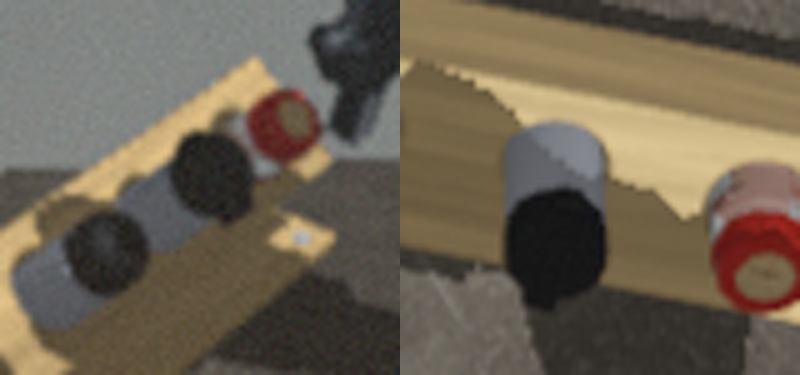

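Run:
```python
from kin import *
h=np.array([.023,.129])
for a in (0,.35):
    for l,z in ((.050,-.004),(.046,0),(.0,0)):
        x=h[0]-l*np.cos(a)+(-z)*np.sin(a)*-1; zz=h[1]+l*np.sin(a)+z*np.cos(a)
        p=W(x,0,zz); print(a,l,'side',((proj('side',p)[0]-[310,130])*5).round(0),'top',((proj('top',p)[0]-[350,170])*5+[400,0]).round(0))
im=[cv2.imread(f'pics/{n}{i}.png')[y:y+60,x:x+60] for n,x,y in(('side',320,140),('top',355,180)) for i in (0,2)]
im=[cv2.convertScaleAbs(cv2.resize(i,None,fx=5,fy=5,interpolation=cv2.INTER_CUBIC),alpha=2.2,beta=10) for i in im]
cv2.imwrite('pics/cmp.png',np.vstack([np.hstack(im[:2]),np.hstack(im[2:])]))
Rt=Rtilt(.2); z=Rt.apply([0,0,1]); G=W(0,0,.095)
print('above',rel(G-.065*z,Rt),'then grasp',rel(G+.019*z,Rt,G-.065*z,Rt))
```

```text
0 0.05 side [243. 205.] top [539. 296.]
0 0.046 side [244. 197.] top [541. 295.]
0 0.0 side [198. 130.] top [566. 215.]
0.35 0.05 side [260. 192.] top [540. 318.]
0.35 0.046 side [258. 182.] top [542. 312.]
0.35 0.0 side [198. 130.] top [566. 215.]
above [ 0.002 -0.004 -0.001  0.085  0.001  0.031] then grasp [ 0.     0.     0.    -0.     0.     0.084]
```

View pics/cmp.png

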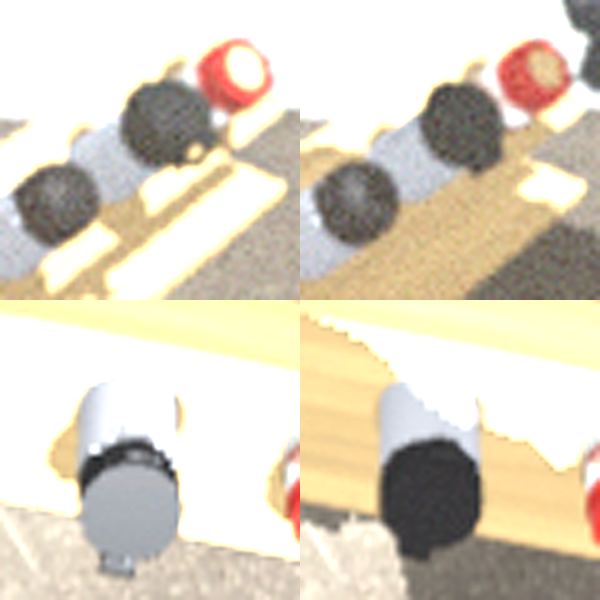

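The comparison shows the lid shut. The gap and protruding nose seen before at cmp (190,150) and (115,565) are gone, and the nose lies flush at (485,165) and (415,552), matching the shut-lid projection. Now the grasp.

```bash
echo '[0, 0, 0, 0, 0, -0.01, 0.085, 0, 0, 0, 0.04, 0, 0, 0.085, 0, 0, 0, 0.085, 0.001, 0.031, 0.085, 0, 0, 0, 0.085, 0.001, 0.031, 0.085, 0, 0, 0, 0.085, 0.001, 0.031, 0.085]' | python3 steer.py 40; python3 st.py; python3 -c "
from kin import *
Rt=Rtilt(.2); z=Rt.apply([0,0,1]); G=W(0,0,.095)
print(rel(G+.019*z,Rt),sensors.read_state()['qpos'].round(2))"
```

```text
clock: 6.92
eef_pos: [0.5202, 0.0462, 0.1796]
orientation: [0.011, 0.99, -0.104, 0.099]
wrist_force: [0.3, 0.2, 0.5]
gripper_width: 0.0853
finger_force: 0.0
t 6.925 local [0.0326 0.0003 0.1504] fl [0.5 0.2 0.2]
[ 0.001  0.    -0.     0.002  0.     0.083] [ 0.27  0.48 -0.64  2.    0.63  0.66 -2.55]
```

```bash
echo '[0, 0, 0, 0.001, 0, 0.04, 0.085, 0, 0, 0, 0.002, 0, 0.07, 0.085, 0, 0, 0, 0.002, 0, 0.081, 0.085, 0, 0, 0, 0.002, 0, 0.081, 0.085]' | python3 steer.py; python3 st.py;  echo '[0, 0, 0, 0, 0, 0, 0.03, 0, 0, 0, 0, 0, 0, 0.03, 0, 0, 0, 0, 0, 0, 0.03, 0, 0, 0, 0, 0, 0, 0.03, 0, 0, 0, 0, 0, 0, 0.03]' | python3 steer.py 50; python3 st.py
```

```text
clock: 7.42
eef_pos: [0.5381, 0.0426, 0.1017]
orientation: [0.011, 0.989, -0.104, 0.1]
wrist_force: [-0.4, -0.1, 0.6]
gripper_width: 0.085
finger_force: 0.0
t 7.425 local [-0.0079  0.0005  0.0813] fl [ 0.2 -0.2  0.7]
clock: 8.05
eef_pos: [0.5389, 0.042, 0.1025]
orientation: [0.011, 0.989, -0.104, 0.101]
wrist_force: [-2.2, 0.1, 6.5]
gripper_width: 0.0437
finger_force: 50.1
t 8.05 local [-0.0066  0.0001  0.0814] fl [ 2.9 -0.4  6.2]
```

```bash
echo '[0, 0, 0, -0.005, 0, -0.009, 0.03, 0, 0, 0, -0.01, 0, -0.017, 0.03, 0, 0, 0, -0.015, 0, -0.026, 0.03, 0, 0, 0, -0.015, 0, -0.026, 0.03]' | python3 steer.py 60; python3 st.py
python3 - <<'E'
from kin import *
s=sensors.read_state(); x=s['qpos']; print(x.round(2)); p0,R0=fk(x)
for d in (.02,.05):
    x,e,o=ik(p0+R0.apply([-.505*d,0,-.863*d]),R0,x); print(x.round(2),round(e,4),round(o,4))
p1,R1=fk(x)
for i in range(1,6):
    x,e,o=ik(p1+np.array([.015*i,-.0*i,.02*i]),R1*R.from_euler('y',-.152*i),x); print(x.round(2),round(e,4),round(o,4),fk(x)[0].round(3))
E
```

```text
clock: 8.55
eef_pos: [0.5195, 0.0466, 0.1252]
orientation: [0.011, 0.989, -0.104, 0.101]
wrist_force: [2.8, -0.8, 2.8]
gripper_width: 0.0432
finger_force: 61.2
t 8.55 local [-0.0055  0.0006  0.1115] fl [ 4.  -0.2  0. ]
[ 0.19  0.55 -0.53  2.07  0.77  0.53 -2.69]
[ 0.2   0.51 -0.56  2.08  0.73  0.55 -2.68] 0.0 0.0
[ 0.23  0.45 -0.6   2.11  0.68  0.58 -2.65] 0.0 0.0
[ 0.33  0.52 -0.72  1.93  0.5   0.83 -2.44] 0.0 0.0 [0.5   0.054 0.182]
[ 0.35  0.59 -0.76  1.75  0.39  1.07 -2.32] 0.0 0.0 [0.515 0.054 0.202]
[ 0.34  0.67 -0.77  1.57  0.32  1.3  -2.26] 0.0 0.0 [0.53  0.054 0.222]
[ 0.32  0.75 -0.76  1.38  0.27  1.53 -2.22] 0.0 0.0 [0.545 0.054 0.242]
[ 0.28  0.84 -0.75  1.19  0.23  1.76 -2.2 ] 0.0 0.0 [0.56  0.054 0.262]
```

```bash
echo '[0, 0, 0, -0.005, 0, -0.009, 0.03, 0, 0, 0, -0.01, 0, -0.018, 0.03, 0, 0, 0, -0.015, 0, -0.027, 0.03, 0, 0, 0, -0.02, 0, -0.036, 0.03, 0, 0, 0, -0.026, 0, -0.045, 0.03, 0, 0, 0, -0.026, 0, -0.045, 0.03]' | python3 steer.py; python3 st.py
python3 - <<'E'
from kin import *
s=sensors.read_state(); Rt=Rtilt(-.56); R0=q(s['orientation']); print(s['qpos'].round(2),(R0.inv()*Rt).as_rotvec().round(3), R0.inv().apply([0,0,.1]).round(3),R0.inv().apply([.05,0,0]).round(3))
E
```

```text
clock: 9.3
eef_pos: [0.4839, 0.0538, 0.1628]
orientation: [0.012, 0.99, -0.104, 0.1]
wrist_force: [0.3, -0.9, -2.1]
gripper_width: 0.0432
finger_force: 61.1
t 9.3 local [-5.900e-03  1.000e-04  1.638e-01] fl [-1.1 -0.8 -1.9]
[ 0.23  0.45 -0.61  2.11  0.68  0.58 -2.65] [ 0.002 -0.761  0.   ] [ 0.02   0.    -0.098] [ 0.048 -0.01   0.01 ]
```

```bash
echo '[0, 0, 0, 0.01, 0, -0.04, 0.03, 0, 0, 0, 0.02, 0, -0.08, 0.03, 0, -0.1, 0, 0.03, -0.003, -0.112, 0.03, 0, -0.25, 0, 0.045, -0.006, -0.115, 0.03, 0, -0.4, 0, 0.053, -0.006, -0.115, 0.03, 0, -0.55, 0, 0.053, -0.006, -0.115, 0.03, 0, -0.7, 0, 0.053, -0.006, -0.115, 0.03, 0, -0.74, 0, 0.053, -0.006, -0.115, 0.03]' | python3 steer.py; echo '[0, 0, 0, 0, 0, 0, 0.03, 0, 0, 0, 0, 0, 0, 0.03]' | python3 steer.py
python3 - <<'E'
from kin import *
s=sensors.read_state(); print(s['qpos'].round(2))
x=[]; G=s['eef_pos']-.019*q(s['orientation']).apply([0,0,1])
print('G',G)
for n in C:
    im=camrig.get_image(n)[:,:,::-1].copy(); cv2.imwrite(f'pics/{n}3.png',im)
    u=proj(n,G)[0].astype(int); x0,y0=u-[45,60] if n=='side' else u-[45,60]
    k=5; c=cv2.resize(im[y0:y0+110,x0:x0+80],None,fx=k,fy=k,interpolation=cv2.INTER_CUBIC)
    print(n,x0,y0)
    if n=='side':
        for t in (0,.1,-.1):
            d=np.array([-np.sin(t)*np.cos(yaw),-np.sin(t)*np.sin(yaw),np.cos(t)])
            a,b=[((proj(n,G+d*l)[0]-[x0,y0]+.5)*k).astype(int) for l in (-.095,.034)]
            cv2.line(c,tuple(a),tuple(b),(0,255,0) if t==0 else (0,255,255),1)
    x.append(c)
cv2.imwrite('pics/c3.png',np.hstack(x))
E
```

```text
clock: 10.3
eef_pos: [0.5161, 0.0523, 0.2831]
orientation: [-0.027, 0.958, -0.103, -0.267]
wrist_force: [-0.8, -0.6, -2.0]
gripper_width: 0.0434
finger_force: 61.9
clock: 10.55
eef_pos: [0.5147, 0.0538, 0.2861]
orientation: [-0.027, 0.959, -0.101, -0.264]
wrist_force: [-0.4, -0.3, -1.5]
gripper_width: 0.0438
finger_force: 61.9
[ 0.32  0.73 -0.76  1.33  0.18  1.7  -2.21]
G [0.5242156  0.05179138 0.30238716]
side 307 50
top 347 147
```

View pics/c3.png

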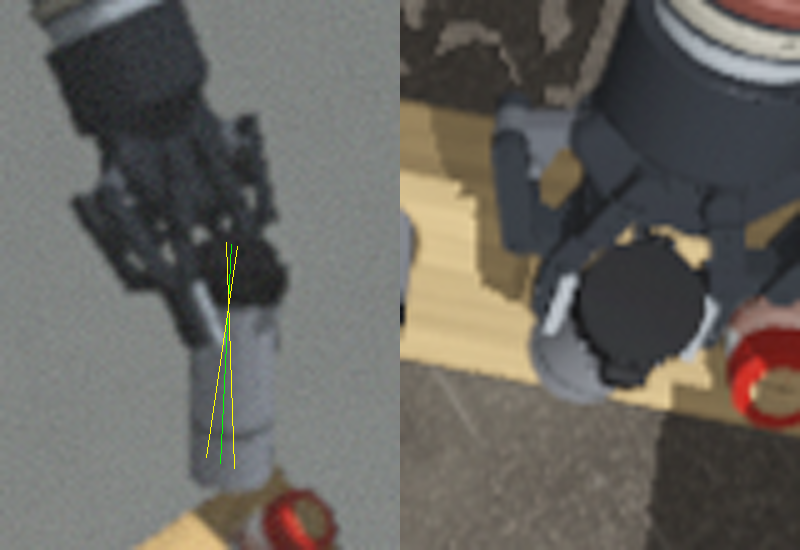

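The shaker hangs free and nearly upright in the gripper with the lid flush. In c3 side the can's midline runs from about (248,265) to (231,460), close to the vertical line but some 0.04 rad off. I measure that by code.

Run:
```python
from kin import *
g=cv2.GaussianBlur(cv2.imread('pics/side3.png'),(3,3),0).astype(float).sum(2)/3
rows=np.arange(122,145); L_=[];R_=[]
for r in rows:
    d=np.gradient(g[r]); l=340+np.argmin(d[340:350]); rr=355+np.argmax(d[355:369])
    def sub(i,s):
        w=np.abs(d[i-1:i+2]); return (w*np.arange(i-1,i+2)).sum()/w.sum()
    L_.append(sub(l,0));R_.append(sub(rr,0))
L_,R_=np.array(L_),np.array(R_)
print(np.c_[rows,L_,R_].round(1).tolist())
s=sensors.read_state(); G=s['eef_pos']-.019*q(s['orientation']).apply([0,0,1])
f=lambda v:np.polyfit(rows,v,1)[0]
print('slopes',f(L_),f(R_),'mid',f((L_+R_)/2))
ey=Bz.apply([0,1,0]); vd=G-C['side']['origin']
for t in (-.1,-.05,0,.05,.1):
    d=np.array([-np.sin(t)*np.cos(yaw),-np.sin(t)*np.sin(yaw),np.cos(t)])
    n=np.cross(d,vd); n/=np.linalg.norm(n)
    o=[]
    for sg in (-1,0,1):
        a,b=proj('side',G-.08*d+sg*.023*n)[0],proj('side',G-.02*d+sg*.023*n)[0]; o.append(round((a-b)[0]/(a-b)[1],3))
    print(t,o)
print('tool tilt',s['orientation'])
```

```text
[[122.0, 344.1, 354.8], [123.0, 344.1, 354.8], [124.0, 344.1, 354.8], [125.0, 344.1, 354.8], [126.0, 344.1, 354.8], [127.0, 344.2, 354.8], [128.0, 344.2, 354.8], [129.0, 344.1, 357.9], [130.0, 344.1, 354.9], [131.0, 344.1, 354.9], [132.0, 344.1, 354.8], [133.0, 344.1, 354.7], [134.0, 344.1, 361.8], [135.0, 344.2, 361.1], [136.0, 344.2, 360.0], [137.0, 344.2, 357.1], [138.0, 344.1, 357.0], [139.0, 344.1, 356.0], [140.0, 344.1, 362.2], [141.0, 344.1, 354.9], [142.0, 344.1, 363.0], [143.0, 344.1, 363.4], [144.0, 344.2, 363.8]]
slopes 0.0013452196753542692 0.3567229835058798 mid 0.17903410159061442
-0.1 [np.float64(0.024), np.float64(0.036), np.float64(0.048)]
-0.05 [np.float64(-0.02), np.float64(-0.007), np.float64(0.006)]
0 [np.float64(-0.066), np.float64(-0.052), np.float64(-0.038)]
0.05 [np.float64(-0.113), np.float64(-0.098), np.float64(-0.083)]
0.1 [np.float64(-0.161), np.float64(-0.146), np.float64(-0.13)]
tool tilt [-0.02703551  0.95893848 -0.10114538 -0.26358239]
```

Run:
```python
from kin import *
g=cv2.imread('pics/side3.png').astype(float).mean(2)
for r in range(114,148,4): print(r,g[r:r+4,338:370].mean(0).round(0).astype(int).tolist())
```

```text
114 [130, 130, 132, 118, 81, 49, 40, 44, 50, 62, 87, 125, 149, 130, 104, 106, 113, 121, 124, 116, 103, 106, 110, 110, 109, 126, 132, 130, 128, 127, 129, 129]
118 [132, 130, 130, 131, 130, 117, 94, 66, 69, 79, 84, 91, 104, 114, 106, 108, 113, 122, 124, 126, 127, 134, 133, 124, 112, 125, 131, 130, 129, 131, 130, 129]
122 [131, 130, 130, 132, 131, 131, 118, 83, 82, 90, 92, 93, 92, 96, 103, 109, 115, 120, 125, 124, 129, 133, 134, 132, 129, 130, 128, 130, 127, 128, 129, 129]
126 [131, 130, 131, 128, 130, 129, 118, 92, 86, 88, 91, 91, 94, 99, 106, 110, 115, 120, 124, 126, 125, 133, 133, 129, 130, 129, 130, 128, 129, 129, 130, 129]
130 [132, 131, 130, 129, 131, 130, 116, 87, 87, 89, 90, 93, 93, 99, 106, 110, 116, 121, 125, 127, 129, 130, 131, 128, 129, 130, 131, 130, 131, 132, 130, 132]
134 [133, 132, 130, 130, 132, 131, 117, 86, 74, 80, 85, 84, 87, 85, 98, 103, 104, 105, 107, 110, 115, 116, 118, 123, 130, 131, 130, 132, 131, 131, 133, 131]
138 [132, 132, 131, 131, 133, 132, 119, 89, 84, 87, 90, 93, 95, 98, 103, 110, 109, 117, 119, 124, 128, 131, 126, 119, 128, 131, 131, 130, 130, 132, 131, 133]
142 [131, 133, 133, 132, 133, 132, 119, 92, 83, 90, 93, 94, 97, 102, 105, 111, 114, 118, 124, 127, 131, 131, 124, 105, 99, 110, 125, 131, 133, 132, 132, 131]
146 [133, 133, 132, 131, 131, 132, 132, 130, 122, 112, 112, 109, 103, 95, 100, 104, 107, 105, 108, 106, 105, 99, 89, 84, 79, 74, 79, 86, 93, 97, 95, 102]
```

The left can edge is vertical in the image at column 344.3, which puts the shaker about 0.04 rad past upright. That agrees with it having aligned to the 0.70 rad well, so I turn back 0.04 and hold.

```bash
echo '[0, 0.02, 0, 0, 0, 0, 0.03, 0, 0.04, 0, 0, 0, 0, 0.03, 0, 0.04, 0, 0, 0, 0, 0.03, 0, 0.04, 0, 0, 0, 0, 0.03, 0, 0.04, 0, 0, 0, 0, 0.03, 0, 0.04, 0, 0, 0, 0, 0.03]' | python3 steer.py
python3 - <<'E'
from kin import *
s=sensors.read_state(); g=camrig.get_image('side').astype(float).mean(2)
print(s['qd'].round(3),s['wrist_force'].round(1),s['qpos'].round(2))
rows=range(116,145,4)
for r in rows:
    v=g[r:r+4,338:350].mean(0); i=np.argmax(v<108); print(r,round(338+i-1+(v[i-1]-108)/(v[i-1]-v[i]),2),end=' ')
E
```

```text
clock: 11.4
eef_pos: [0.515, 0.0535, 0.2858]
orientation: [-0.025, 0.964, -0.102, -0.245]
wrist_force: [-0.3, 0.1, -2.5]
gripper_width: 0.0434
finger_force: 61.9
[ 0.002  0.001  0.001  0.001  0.     0.001 -0.001] [-0.3  0.1 -2.5] [ 0.32  0.71 -0.76  1.36  0.19  1.66 -2.21]
116 342.3 120 344.36 124 344.4 128 344.3 132 343.16 136 343.29 140 343.32 144 345.56
```

```bash
python3 -c "
from cell import robot, camrig, sensors
print(robot.hand_in())"
```

```text
the job is handed in; nothing more can be done
None
```

I pressed the shaker's lid shut in its well, drew it out and handed the job in at about 11.5 s, holding it still and upright to within about 0.02 rad, foot about 20 cm up; the press peaked near 50 N at the fingertips, against the 40 N limit set for the arm and gripper body.

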